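Set the batch marker on the potter's counter and lock it

TASK

Roll the three number wheels of the wooden batch marker, with gentle pressure, so that 4, 2 and 5 dots stand centred on top at the red pointers (left, middle and right as seen from the robot). Only then slide the red locking bar fully home to the left, and let go. Leave the clay bowl and the pot beside it where they stand.

Things in the scene. Friction and masses are not known exactly. Their poses are not given: they have to be found in the camera images.
- marker: batch marker screwed to the counter: wooden base 170 x 200 x 12 mm, four wooden cheeks 72 mm high with red pointers on top in the plane x = 0, three white wheels between them at y = +48 (left), 0, -48 mm (right), 18 mm apart. Origin on the counter under the middle wheel; +x away from the robot, +y to its left, z up; yaw up to 0.4 rad. Bar track in front: x -92 to -48, y -75 to 75 mm, 48 mm high
- marker_axle (a point): nominal middle wheel centre, 62 mm up; nominal rim top 98 mm up. The bearings are packed unevenly: each wheel sits up to 6 mm higher or lower, each differently, not measured: find the rim by touch. The axles are sprung: a pressed wheel gives from about 1.5 N, 1 mm per 2 N, to a hard stop after 5 mm at about 11 N. 4 to 9 N rolls it without slip; over 18 N damages it
- wheel_left (a joint): angle (rad) of the left wheel: 72 mm diameter, 30 mm wide, axle along y. 1 to 6 black dots (die patterns) on six equal faces parted by blue lines. n dots are centred on top at (n-1)*pi/3, plus or minus whole turns (it has about two each way). Grows as its top rolls to the marker's +x
- wheel_middle (a joint): the same for the middle wheel. Wheels turn stiffly (0.06 N m, 1.7 N along the rim), stay where they are left and are round and plain: roll one with a shut fingertip pressed on the top of the rim and moved along it, lifting off to take a fresh stroke
- wheel_right (a joint): the same for the right wheel
- lock_bar (a joint): travel of the red locking bar (m): 0 open (right), 0.06 fully home at its stop (left). Slides along the marker's +y with 2 N of friction, stays where left. It does not hold the wheels and can be slid at any time: set the wheels first
- lock_knob (a point): centre of the top of the bar's upright red knob, 14 mm along x, 16 mm along y, top 74.5 mm above the counter, 26 mm tall above the bar's red plate (50 mm along y); moves with the bar, at the marker's x = -70 mm, y = -45 mm plus the travel
- clay_bowl: bystander: black clay bowl, 90 mm across, 45 mm high, origin under its centre
- clay_pot: bystander: small black lidded clay pot, 72 mm across, 76 mm high, origin under its centre

How it is judged:
By the outcome, as a careful person would: the job done as asked, in the order asked, and still so for the second after the job is handed in, with the robot touching nothing.
It also fails if it takes over 70 s, if anything falls off the work surface, if the arm or the gripper's body presses on something with over 40 N, if the wrist force passes 120 N, or if a joint passes its speed limit or range.

ROBOT

A 6-joint arm with a two-finger parallel gripper is mounted at the origin on the work surface. World frame = base frame: x ahead of the robot, y to its left, z up, the work surface at z = 0. Lengths are in mm, angles in rad, forces in N, time in s.
With the tool pointing down it reaches from about 250 to 850 mm from the base axis. Payload 12.5 kg.
Tool frame: the origin (TCP) lies between the finger pads; the fingertips stand arm.tips_ahead ahead of it and the grasp point (between the pads) lies 6 mm ahead of it (arm.tips_ahead is the distance from the TCP to the fingertips, in mm); z points along the fingers, y is the line along which they close (so a half turn about z gives the same grasp; the last joint's range is limited). The gripper opens to 93 mm and grips with 3 to 60 N. Pads are 15 mm wide; open, the fingers measure 128 mm over their backs; the gripper's body (75 mm by 188 mm) begins 65 mm behind the grasp point.
Start: joints at [-1.325, 0.351, 1.652, -0, 1.139, -0.085], TCP at [178.659, -520.159, 243.633] pointing down, gripper open.
Joint ranges: [-2.75, 2.75], [-0.79, 2.1], [0.01, 2.65], [-1.57, 4.71], [0.07, 3.14], [-2.87, 2.87]. Speed limits (rad/s): [2.22, 2.22, 2.79, 3.14, 3.14, 3.14].

INTERFACE

Orientations are given as a unit quaternion [x, y, z, w].
In Python, from plant import arm gives the robot as it stands.
- The arm moves only by the tool arm_command, never from a script. Its argument "increments" is a list of rows, each an object with "grip": the closure in counts, from 0 (fully open) to 255 (shut); "slide": the shift along the tool's x, y, z in cm, a list of three; "dr": the turn, a rotation vector about the tool's x, y, z in degrees, a list of three. A call has 1 to 10 rows; each row is the pose to reach, as a shift and turn from the pose commanded when the call began, along the tool's axes at that moment; what a row does not reach only later rows make up. A row lasts 1/10 s, in which the tool goes at most 50 mm and 8.59 degrees, less where a joint would pass 70% of its speed; a pose out of reach is approached as far as the arm can. A call with a gripper value outside its range is refused whole. The fingers move at their own pace and stop on an object; "newtons" is the grip in N (left out, the last holds). Time passes only in rows, so rows that repeat a pose let the fingers close. It gives the time, the measured TCP pose, the force, the opening and the grip force at its end, in the units of the state.
- arm.state(): the state, without advancing time (a new reading comes with each control period).
- arm.grab_frame(name): name is "side" or "top" or "wrist"; returns the picture (400x640x3 uint8, red, green, blue); there is no depth.
- arm.get_calibration(name): a dict with "fx", "fy", "cx", "cy" (pixels), "distortion" ([k1, k2, p1, p2, k3] as OpenCV has them; the pictures are not rectified), "cam_to_world" (4x4, takes a point from camera to world coordinates). Camera axes: x right, y up, looking along -z (the intrinsics and any distortion apply to the point x, -y, -z); pixel columns grow to the right and rows downward; lengths in mm; the calibration is good to about 2 mm. A picture is of the moment at which its call begins: read the wrist's pose just before it. get_calibration takes no time and is no camera call; for the wrist camera it gives the pose at the moment of the call.
- arm.job_done(): hands the job in; it is judged then, once.
The state is a dict: "time_s": time; "joint_positions": joint angles; "dq": joint speeds; "tau": joint torques, N m; "ee_pos": TCP position; "tcp_rot": TCP orientation; "ft_force": force on the tool from outside, world axes, zero at the start; "moment": the same for the moment, N m; "gripper_width": finger opening in mm; "finger_force": force on a finger pad.
Only numpy, scipy, OpenCV 4.12 (cv2) and the standard library are available. Lean on these libraries where they do the work, as an engineer would, in place of code of your own. Each camera call takes 0.05 s, during which the arm holds its last target. There are 200 camera calls.

## Working session

There is one attempt and no reset: what is moved stays moved. The work goes in short steps, Python scripts to look and compute and a tool call to move; the robot and the scene stay as the last step left them, time stands still between calls to the robot, and variables do not carry over. Pictures are saved under pics/ and viewed, at most 10 in all, crops included, and the job is handed in when it is done.

Besides the shell and the picture viewer there is one more tool, called after "Call:" as name(argument=value, ...) on one line, values as JSON. arm_command: Moves the arm, as the interface text tells. Its arguments: {"type":"object","properties":{"increments":{"type":"array"},"newtons":{"type":"number"}},"required":["increments"]}

```bash
mkdir -p pics; ls
python3 - <<'E'
from plant import arm
import cv2,numpy as np
print(arm.tips_ahead, arm.state())
for n in ("top","side"):
    f=arm.grab_frame(n); cv2.imwrite(f"pics/{n}0.png",f[:,:,::-1])
    c=arm.get_calibration(n); print(n,c)
E
```

```text
pics
25.0 {'time_s': 0.0, 'joint_positions': array([-1.32462807e+00,  3.51261743e-01,  1.65242361e+00, -1.83889468e-06,
        1.13911103e+00, -8.46003378e-02]), 'dq': array([ 0.00050787,  0.0020458 , -0.00159148, -0.00099297,  0.0002888 ,
        0.0010956 ]), 'tau': array([-1.66467849e-03, -4.97317314e+01, -2.85252786e+01,  6.97297719e-02,
        2.57467688e-02, -7.35567937e-05]), 'ee_pos': array([ 178.56904811, -519.86723591,  243.08762843]), 'tcp_rot': array([ 9.86354919e-01,  1.64631747e-01, -4.94003704e-05, -5.99835473e-04]), 'ft_force': array([-0.55092135, -0.06953876,  0.47709303]), 'moment': array([-0.00978248, -0.03159133, -0.00958152]), 'finger_force': 0.0, 'gripper_width': 92.52272328326788}
top {'fx': 363.5926709760917, 'fy': 363.5926709760917, 'cx': 319.68408624276015, 'cy': 198.5516582165794, 'distortion': array([0.02319735, 0.        , 0.        , 0.        , 0.        ]), 'cam_to_world': array([[-1.43826296e-02,  9.83824338e-01, -1.78557589e-01,
         4.20114681e+02],
       [-9.99544331e-01, -9.40690058e-03,  2.86817167e-02,
         5.07082581e+01],
       [ 2.65380974e-02,  1.78888745e-01,  9.83511335e-01,
         8.17781484e+02],
       [ 0.00000000e+00,  0.00000000e+00,  0.00000000e+00,
         1.00000000e+00]])}
side {'fx': 483.3662985288324, 'fy': 483.3662985288324, 'cx': 317.36236439343264, 'cy': 200.14194300077344, 'distortion': array([-0.01946483,  0.        ,  0.        ,  0.        ,  0.        ]), 'cam_to_world': array([[ 9.85941446e-01,  1.07657341e-01, -1.27786391e-01,
         4.55523448e+02],
       [-1.66958009e-01,  6.04210577e-01, -7.79137088e-01,
        -6.38526217e+02],
       [-6.66993767e-03,  7.89518508e-01,  6.13690506e-01,
         6.09034656e+02],
       [ 0.00000000e+00,  0.00000000e+00,  0.00000000e+00,
         1.00000000e+00]])}
```

View pics/top0.png

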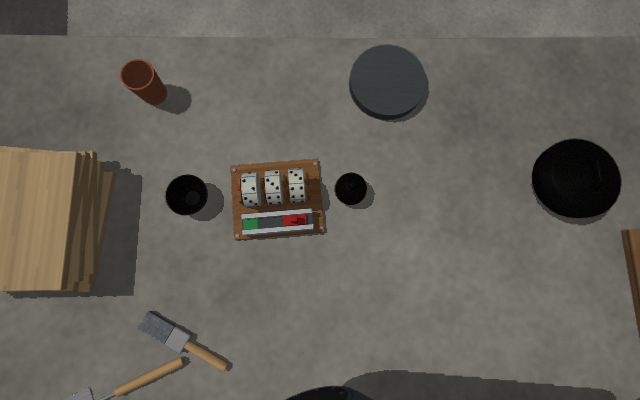

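View pics/side0.png

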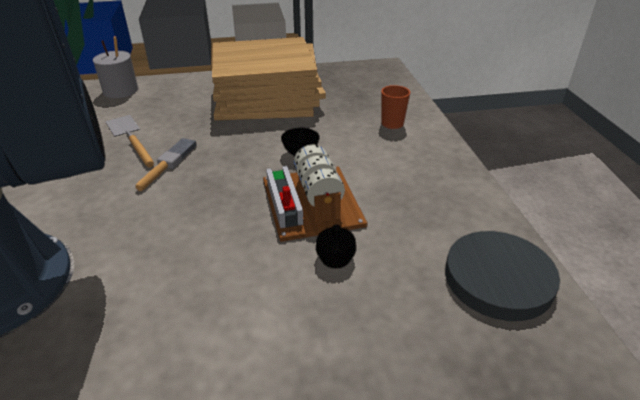

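The top view shows the marker base with corners at about (232,166), (318,159), (324,234) and (237,239). The bowl is at (187,194), the pot at (351,188) and the knob near (300,219). The side view agrees with this, with the bar open at the right.

```bash
cat > h.py <<'E'
from plant import arm
import cv2,numpy as np
from scipy.spatial.transform import Rotation as R
from scipy.optimize import least_squares
def proj(c,P):
    T=np.linalg.inv(c['cam_to_world']); p=(np.atleast_2d(P)@T[:3,:3].T+T[:3,3])*[1,-1,-1]
    K=np.array([[c['fx'],0,c['cx']],[0,c['fy'],c['cy']],[0,0,1]])
    return cv2.projectPoints(p,np.zeros(3),np.zeros(3),K,c['distortion'])[0][:,0]
def m2w(m,P):
    P=np.atleast_2d(P); a=m[2]; c,s=np.cos(a),np.sin(a)
    return np.c_[m[0]+c*P[:,0]-s*P[:,1], m[1]+s*P[:,0]+c*P[:,1], P[:,2]]
def go(target,yaw=None):
    "rows for tool slide (cm) to TCP target, and turn about tool z in deg so tool y points along yaw"
    s=arm.state(); r=R.from_quat(s['tcp_rot']); M=r.as_matrix()
    d=M.T@(np.array(target)-s['ee_pos'])/10
    t=None
    if yaw is not None:
        t=np.degrees(yaw-np.arctan2(M[1,1],M[0,1])); t=-((t+90)%180-90)
    return d.round(2),t
E
python3 - <<'E'
from h import *
c=arm.get_calibration('top')
px=np.array([[232,166],[318,159],[324,234],[237,239]])
C=np.array([[85,100,12],[85,-100,12],[-85,-100,12],[-85,100,12.]])
f=lambda m:(proj(c,m2w(m,C))-px).ravel()
r=least_squares(f,[450,50,0],x_scale=[10,10,.1]);print(r.x,r.fun)
m=r.x
print(m2w(m,[[0,0,98],[-70,-45,74]]))
print(go([*m2w(m,[[-60,0,0]])[0,:2],270],m[2]))
w=arm.get_calibration('wrist');M=R.from_quat(arm.state()['tcp_rot']).as_matrix()
T=w['cam_to_world'];print("cam in tool",M.T@(T[:3,3]-arm.state()['ee_pos']),(M.T@T[:3,:3]).round(2),w['fx'])
E
```

```text
[5.66829940e+02 1.20830844e+02 6.83227967e-02] [-0.42156809 -0.56370613  1.25691912  0.1389332   1.57760384 -1.0650741
 -2.32169657  1.32375575]
[[566.8299403  120.83084363  98.        ]
 [500.06539134  71.15695711  74.        ]]
(array([ 51.74, -49.55,  -2.63]), np.float64(-74.9617036371638))
cam in tool [  69.46103789   -0.76569133 -141.42009271] [[ 0.    0.97  0.25]
 [ 1.   -0.    0.  ]
 [ 0.    0.25 -0.97]] 289.7741686760936
```

Call:
arm_command(increments=[{"grip": 255,"slide": [51.7,-49.5,-2.6],"dr": [0,0,-75]},{"grip": 255,"slide": [51.7,-49.5,-2.6],"dr": [0,0,-75]},{"grip": 255,"slide": [51.7,-49.5,-2.6],"dr": [0,0,-75]},{"grip": 255,"slide": [51.7,-49.5,-2.6],"dr": [0,0,-75]},{"grip": 255,"slide": [51.7,-49.5,-2.6],"dr": [0,0,-75]},{"grip": 255,"slide": [51.7,-49.5,-2.6],"dr": [0,0,-75]},{"grip": 255,"slide": [51.7,-49.5,-2.6],"dr": [0,0,-75]},{"grip": 255,"slide": [51.7,-49.5,-2.6],"dr": [0,0,-75]},{"grip": 255,"slide": [51.7,-49.5,-2.6],"dr": [0,0,-75]},{"grip": 255,"slide": [51.7,-49.5,-2.6],"dr": [0,0,-75]}], newtons=10)

```text
time_s: 1.1
ee_pos: [408.2, -74.1, 261.9]
tcp_rot: [0.681, 0.732, 0.0, 0.0]
ft_force: [0.5, -1.9, -0.1]
gripper_width: 17.5
finger_force: 0.0
```

Run:
```python
from h import *
m=[566.83,120.83,.0683]
print(arm.state()['ee_pos'],arm.state()['time_s'],go([*m2w(m,[[-60,0,0]])[0,:2],270],m[2]))
```

```text
[408.17423445 -74.06688361 261.91850762] 1.1 (array([18.31, 11.24, -0.81]), np.float64(0.25755666852631975))
```

Call:
arm_command(increments=[{"grip": 255,"slide": [18.3,11.2,-0.8],"dr": [0,0,0]},{"grip": 255,"slide": [18.3,11.2,-0.8],"dr": [0,0,0]},{"grip": 255,"slide": [18.3,11.2,-0.8],"dr": [0,0,0]},{"grip": 255,"slide": [18.3,11.2,-0.8],"dr": [0,0,0]},{"grip": 255,"slide": [18.3,11.2,-0.8],"dr": [0,0,0]},{"grip": 255,"slide": [18.3,11.2,-0.8],"dr": [0,0,0]},{"grip": 255,"slide": [18.3,11.2,-0.8],"dr": [0,0,0]},{"grip": 255,"slide": [18.3,11.2,-0.8],"dr": [0,0,0]}])

```text
time_s: 1.9
ee_pos: [506.4, 112.9, 269.7]
tcp_rot: [0.683, 0.731, -0.0, -0.0]
ft_force: [0.2, 0.1, 1.0]
gripper_width: 0.6
finger_force: 0.0
```

Run:
```python
from h import *
import pickle
s=arm.state();c=arm.get_calibration('wrist');f=arm.grab_frame('wrist');print(s['ee_pos'],s['ft_force'],s['gripper_width'])
pickle.dump((s,c,f),open('w1.pkl','wb'))
cv2.imwrite('pics/w1.png',f[:,:,::-1])
```

```text
[506.36520251 112.86267112 269.74372643] [0.21199755 0.13262305 1.03604926] 0.6229977984993489
```

View pics/w1.png

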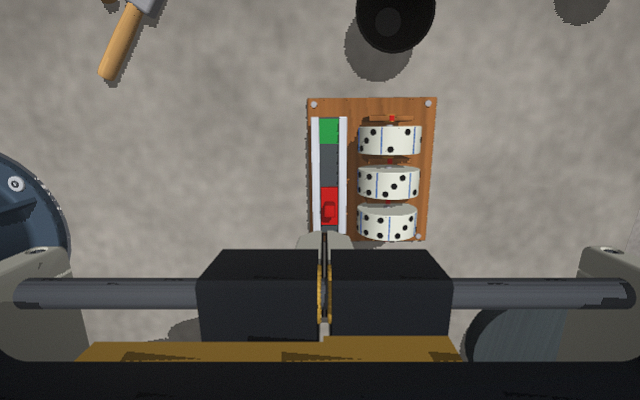

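The wrist view shows the wheel rims at about (390,139), (389,183) and (388,221), left to right as seen from the robot. The knob is at (329,211) and the back-left and front-left base corners are at (436,98) and (307,98). I'll refine the pose and unwrap the rims.

```bash
cat >> h.py <<'E'
def strips(c,f,m,zc=(62,62,62),name=None,span=70):
    "unwrap rims: columns = phi (-span..span deg, 5 px/deg), one strip per wheel"
    ph=np.radians(np.arange(-span,span,.2)); out=[]
    for y0,z0 in zip((48,0,-48),zc):
        ys=np.linspace(y0+17,y0-17,85); A,Y=np.meshgrid(ph,ys)
        P=np.c_[36*np.sin(A).ravel(),Y.ravel(),z0+36*np.cos(A).ravel()]
        uv=proj(c,m2w(m,P)).astype(np.float32).reshape(*A.shape,2)
        s=cv2.remap(f,uv[...,0],uv[...,1],cv2.INTER_CUBIC)
        out+= [s,np.full((8,s.shape[1],3),(255,0,255),np.uint8)]
    o=np.vstack(out); 
    for d in range(-60,61,10): o[:, (d+span)*5]=[0,255,0] if d else [255,0,0]
    if name: cv2.imwrite(name,o[:,:,::-1])
    return out[::2]
E
python3 - <<'E'
from h import *
import pickle
s,c,f=pickle.load(open('w1.pkl','rb'))
t=arm.get_calibration('top')
px=np.array([[232,166],[318,159],[324,234],[237,239]]); pw=np.array([[436.5,97.5],[306.5,97.5]])
C=np.array([[85,100,12],[85,-100,12],[-85,-100,12],[-85,100,12.]])
g=lambda m:np.r_[.7*(proj(t,m2w(m,C))-px).ravel(),(proj(c,m2w(m,C[[0,3]]))-pw).ravel()]
r=least_squares(g,[566,120,.07],x_scale=[10,10,.1]);m=r.x;print(m,r.fun.round(1));np.save('m.npy',m)
print(proj(c,m2w(m,[[-70,-45,74.5],[0,0,62]])), 'tcp in marker',R.from_euler('z',-m[2]).apply(s['ee_pos']-[m[0],m[1],0]))
strips(c,f,m,name='pics/s1.png')
E
```

```text
[5.67552141e+02 1.25092355e+02 6.64989780e-02] [-1.6 -0.7 -0.4 -0.1 -0.3 -0.9 -3.   0.7  0.   1.2 -0.5  0.9]
[[316.82027693 219.28930526]
 [374.28423889 181.0902649 ]] tcp in marker [-61.86436314  -8.13678219 269.74372643]
```

View pics/s1.png

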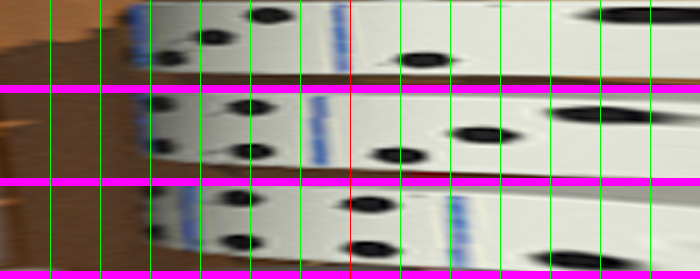

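Run:
```python
from h import *
import pickle
s,c,f=pickle.load(open('w1.pkl','rb'))
z=cv2.resize(f[92:247,300:445],None,fx=5,fy=3.8,interpolation=cv2.INTER_CUBIC)
cv2.imwrite('pics/z1.png',z[:,:,::-1]);print(z.shape)
```

```text
(589, 725, 3)
```

View pics/z1.png

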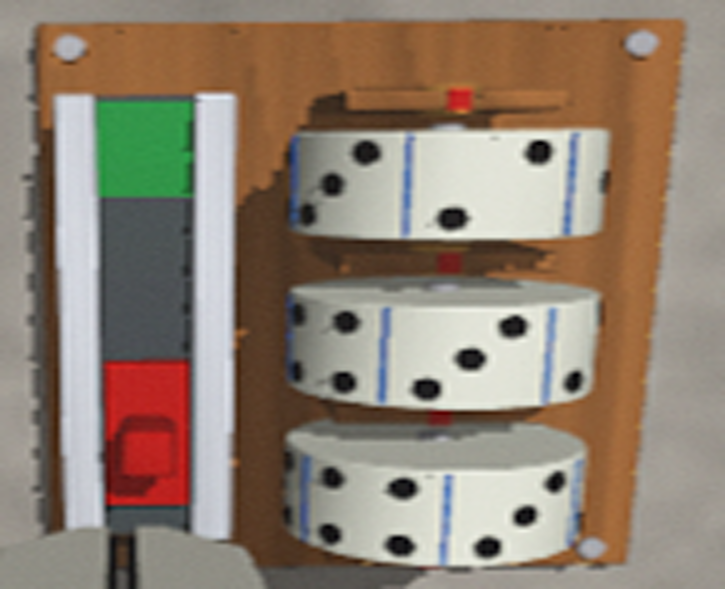

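The zoom shows pointers at (460,100), (450,263) and (440,418), the knob top at (147,445) and the track corners at (55,95) and (235,95). The faces near the top read 2 on the left wheel, 3 on the middle and 4 on the right. The base isn't centred on the origin, so I'll refit with these points.

Run:
```python
from h import *
import pickle
s,c,f=pickle.load(open('w1.pkl','rb'))
t=arm.get_calibration('top')
px=np.array([[232,166],[318,159],[324,234],[237,239]])
Z=np.array([[38,25],[684,22],[460,100],[450,263],[440,418],[147,445],[55,95],[235,95]])/[5,3.8]+[299.6,91.6]
def g(p):
    m=p[:3];b=p[3]
    C=np.array([[b+85,100,12],[b+85,-100,12],[b-85,-100,12],[b-85,100,12.]])
    P=np.r_[C[[3,0]],[[0,72,75],[0,24,75],[0,-24,75],[-70,-45,74.5],[-92,75,48],[-48,75,48]]]
    return np.r_[.3*(proj(t,m2w(m,C))-px).ravel(),(proj(c,m2w(m,P))-Z).ravel()]
r=least_squares(g,[566,120,.07,-15],x_scale=[10,10,.1,10]);m=r.x[:3];print(r.x,r.fun.round(1));np.save('m.npy',m)
print('tcp in marker',R.from_euler('z',-m[2]).apply(s['ee_pos']-[m[0],m[1],0]))
for i,st in enumerate(strips(c,f,m,name='pics/s2.png')):
    a=st[20:65].astype(float); b=(a[...,2]-a[...,0]).mean(0); ok=b>35
    lab,n=__import__('scipy.ndimage',fromlist=['x']).label(ok)
    print(i,[(round(-70+.2*np.mean(np.where(lab==k)[0]),1),(lab==k).sum()) for k in range(1,n+1)])
```

```text
[ 5.81463507e+02  1.28370380e+02  6.18555388e-02 -1.39936206e+01] [-0.9 -0.3 -0.4  0.  -0.5 -0.3 -1.7  0.2 -0.8 -2.1  0.7 -0.3  0.6 -0.7
 -0.1 -0.3 -0.6 -0.7 -0.8  8.5  0.  -1.7  0.7 -1.4]
tcp in marker [-75.91330914 -10.8357666  269.74372643]
0 [(np.float64(-24.5), np.int64(14)), (np.float64(35.8), np.int64(19))]
1 [(np.float64(-28.8), np.int64(15)), (np.float64(33.9), np.int64(18))]
2 [(np.float64(-60.6), np.int64(19)), (np.float64(-2.0), np.int64(15))]
```

View pics/s2.png

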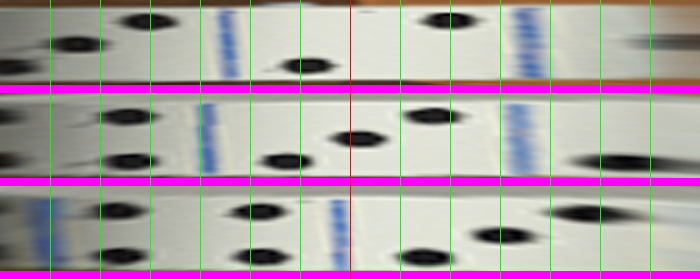

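```bash
cat >> h.py <<'E'
def tm(): # tcp in marker + rel
    s=arm.state(); m=np.load('m.npy'); return R.from_euler('z',-m[2]).apply(s['ee_pos']-[m[0],m[1],0]), s
def fitw(c,Z,m0):
    P=np.array([[0,72,75],[0,24,75],[0,-24,75],[-92,75,48],[-48,75,48]])
    return P
E
python3 - <<'E'
from h import *
import pickle
s,c,f=pickle.load(open('w1.pkl','rb'))
t=arm.get_calibration('top')
px=np.array([[232,166],[318,159],[324,234],[237,239]])
Z=np.array([[38,25],[684,22],[460,100],[450,263],[440,418],[147,445],[55,95],[235,95]])/[5,3.8]+[299.6,91.6]
def g(p):
    m=p[:3];b=p[3]
    C=np.array([[b+85,100,12],[b+85,-100,12],[b-85,-100,12],[b-85,100,12.]])
    P=np.r_[C[[3,0]],[[0,72,75],[0,24,75],[0,-24,75],[-70,-45+p[4],74.5],[-92,75,48],[-48,75,48]]]
    return np.r_[.3*(proj(t,m2w(m,C))-px).ravel(),(proj(c,m2w(m,P))-Z).ravel()]
r=least_squares(g,[566,120,.07,-15,0],x_scale=[10,10,.1,10,10]);m=r.x[:3];print(r.x,r.fun.round(1));np.save('m.npy',m)
for i,st in enumerate(strips(c,f,m)):
    a=st[20:65].astype(float); b=(a[...,2]-a[...,0]).mean(0); ok=b>35
    lab,n=__import__('scipy.ndimage',fromlist=['x']).label(ok)
    print(i,[(round(-70+.2*np.mean(np.where(lab==k)[0]),1),(lab==k).sum()) for k in range(1,n+1)])
p,s=tm();print(p,go(m2w(m,[[-12,48,137]])[0],m[2]))
E
```

```text
[ 5.81927538e+02  1.27392754e+02  7.34913373e-02 -1.33159838e+01
  1.25409198e+01] [-0.9 -0.3 -0.4 -0.2 -0.2 -0.6 -1.4  0.2 -0.8 -0.3  0.7 -0.2  0.2  0.2
 -0.   0.6 -0.1  0.1 -0.   0.  -0.3  0.1  0.3 -0.1]
0 [(np.float64(-24.3), np.int64(14)), (np.float64(36.3), np.int64(20))]
1 [(np.float64(-29.4), np.int64(15)), (np.float64(33.0), np.int64(19))]
2 [(np.float64(-63.2), np.int64(21)), (np.float64(-3.5), np.int64(14))]
[-76.31684996  -8.92357212 269.85865997] (array([ 5.73,  6.4 , 13.28]), np.float64(-0.3461505695727993))
```

Call:
arm_command(increments=[{"grip": 255,"slide": [5.7,6.4,8],"dr": [0,0,0]},{"grip": 255,"slide": [5.7,6.4,8],"dr": [0,0,0]},{"grip": 255,"slide": [5.7,6.4,10],"dr": [0,0,0]},{"grip": 255,"slide": [5.7,6.4,13],"dr": [0,0,0]},{"grip": 255,"slide": [5.7,6.4,13.3],"dr": [0,0,0]},{"grip": 255,"slide": [5.7,6.4,13.3],"dr": [0,0,0]},{"grip": 255,"slide": [5.7,6.4,13.3],"dr": [0,0,0]}])

```text
time_s: 2.65
ee_pos: [567.5, 175.0, 138.7]
tcp_rot: [0.683, 0.731, 0.001, 0.001]
ft_force: [0.0, -1.2, -0.1]
gripper_width: 0.6
finger_force: 0.0
```

Run:
```python
from h import *
p,s=tm();print(p.round(1),s['ft_force'],go(m2w(np.load('m.npy'),[[-12,48,130]])[0]))
```

```text
[-10.9  48.5 138.7] [ 0.03956865 -1.18543961 -0.05817549] (array([-0.05, -0.12,  0.87]), None)
```

Call:
arm_command(increments=[{"grip": 255,"slide": [0,0,0.3],"dr": [0,0,0]},{"grip": 255,"slide": [0,0,0.6],"dr": [0,0,0]},{"grip": 255,"slide": [0,0,0.6],"dr": [0,0,0]},{"grip": 255,"slide": [0,0,0.6],"dr": [0,0,0]}])

```text
time_s: 3.05
ee_pos: [566.8, 175.4, 131.0]
tcp_rot: [0.682, 0.731, 0.0, 0.0]
ft_force: [0.6, -0.5, 0.1]
gripper_width: 0.5
finger_force: 0.0
```

Call:
arm_command(increments=[{"grip": 255,"slide": [0,0,0.15],"dr": [0,0,0]},{"grip": 255,"slide": [0,0,0.3],"dr": [0,0,0]},{"grip": 255,"slide": [0,0,0.3],"dr": [0,0,0]},{"grip": 255,"slide": [0,0,0.3],"dr": [0,0,0]}])

```text
time_s: 3.45
ee_pos: [566.8, 175.5, 127.7]
tcp_rot: [0.682, 0.731, -0.0, -0.0]
ft_force: [0.2, 0.2, -1.7]
gripper_width: 0.6
finger_force: 0.0
```

Call:
arm_command(increments=[{"grip": 255,"slide": [0,0,0.1],"dr": [0,0,0]},{"grip": 255,"slide": [0,0,0.2],"dr": [0,0,0]},{"grip": 255,"slide": [0,0,0.2],"dr": [0,0,0]},{"grip": 255,"slide": [0,0,0.2],"dr": [0,0,0]}])

```text
time_s: 3.85
ee_pos: [566.8, 175.5, 125.7]
tcp_rot: [0.682, 0.731, -0.0, -0.0]
ft_force: [-0.1, 0.4, -0.2]
gripper_width: 0.5
finger_force: 0.0
```

Call:
arm_command(increments=[{"grip": 255,"slide": [0,0,0.1],"dr": [0,0,0]},{"grip": 255,"slide": [0,0,0.2],"dr": [0,0,0]},{"grip": 255,"slide": [0,0,0.2],"dr": [0,0,0]},{"grip": 255,"slide": [0,0,0.2],"dr": [0,0,0]}])

```text
time_s: 4.25
ee_pos: [566.8, 175.4, 123.7]
tcp_rot: [0.682, 0.731, -0.0, -0.0]
ft_force: [0.2, 0.6, -0.8]
gripper_width: -0.3
finger_force: 0.0
```

Call:
arm_command(increments=[{"grip": 255,"slide": [0,0,0.1],"dr": [0,0,0]},{"grip": 255,"slide": [0,0,0.2],"dr": [0,0,0]},{"grip": 255,"slide": [0,0,0.2],"dr": [0,0,0]},{"grip": 255,"slide": [0,0,0.2],"dr": [0,0,0]}])

```text
time_s: 4.65
ee_pos: [566.9, 175.5, 122.0]
tcp_rot: [0.682, 0.731, 0.0, 0.0]
ft_force: [0.4, -1.1, 3.5]
gripper_width: 0.5
finger_force: 2.0
```

Run:
```python
from h import *
p,s=tm();print(p.round(1),s['ft_force'])
```

```text
[-11.4  49.1 122. ] [ 0.39509699 -1.13466412  3.45199056]
```

Call:
arm_command(increments=[{"grip": 255,"slide": [0,0,0.15],"dr": [0,0,0]},{"grip": 255,"slide": [0,0,0.15],"dr": [0,0,0]},{"grip": 255,"slide": [0,0.2,0.15],"dr": [0,0,0]},{"grip": 255,"slide": [0,0.5,0.15],"dr": [0,0,0]},{"grip": 255,"slide": [0,0.8,0.15],"dr": [0,0,0]},{"grip": 255,"slide": [0,1.0,0.15],"dr": [0,0,0]},{"grip": 255,"slide": [0,1.0,0.15],"dr": [0,0,0]}])

```text
time_s: 5.35
ee_pos: [577.3, 176.3, 120.8]
tcp_rot: [0.682, 0.731, 0.001, 0.0]
ft_force: [-0.4, 0.7, 8.1]
gripper_width: 0.6
finger_force: 3.8
```

Run:
```python
from h import *
p,s=tm();print(p.round(1),s['ft_force'])
import pickle
c=arm.get_calibration('wrist');f=arm.grab_frame('wrist')
m=np.load('m.npy');print(proj(c,m2w(m,[[0,48,98],[0,72,75],[0,0,98]])))
for i,st in enumerate(strips(c,f,m,zc=(61,62,62),name='pics/s3.png')):pass
cv2.imwrite('pics/w3.png',f[:,:,::-1])
```

```text
[ -1.   49.1 120.8] [-0.38141259  0.72255626  8.12393156]
[[324.81691393 248.87363001]
 [324.55459291 201.53712055]
 [325.02684679 317.39158069]]
```

View pics/w3.png

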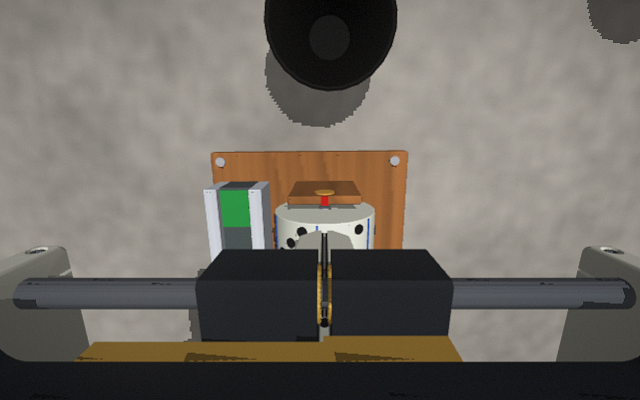

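Contact is working: the left wheel is turning with the tip, and the pointer is at (324,200). I'll finish this stroke and start the next.

Call:
arm_command(increments=[{"grip": 255,"slide": [0,0,-0.05],"dr": [0,0,0]},{"grip": 255,"slide": [0,0.4,-0.05],"dr": [0,0,0]},{"grip": 255,"slide": [0,0.8,-0.05],"dr": [0,0,0]},{"grip": 255,"slide": [0,1.2,-0.05],"dr": [0,0,0]},{"grip": 255,"slide": [0,1.4,-0.05],"dr": [0,0,0]},{"grip": 255,"slide": [0,1.4,-0.05],"dr": [0,0,0]}])

```text
time_s: 6.0
ee_pos: [591.2, 177.2, 121.0]
tcp_rot: [0.682, 0.731, 0.0, 0.0]
ft_force: [1.3, 0.5, 4.1]
gripper_width: 0.3
finger_force: 2.5
```

Call:
arm_command(increments=[{"grip": 255,"slide": [0,0,-0.8],"dr": [0,0,0]},{"grip": 255,"slide": [0,0,-1.3],"dr": [0,0,0]},{"grip": 255,"slide": [0,-1.2,-1.3],"dr": [0,0,0]},{"grip": 255,"slide": [0,-2.4,-1.3],"dr": [0,0,0]},{"grip": 255,"slide": [0,-2.4,-1.3],"dr": [0,0,0]},{"grip": 255,"slide": [0,-2.4,-1.0],"dr": [0,0,0]},{"grip": 255,"slide": [0,-2.4,-0.6],"dr": [0,0,0]},{"grip": 255,"slide": [0,-2.4,-0.3],"dr": [0,0,0]},{"grip": 255,"slide": [0,-2.4,-0.1],"dr": [0,0,0]},{"grip": 255,"slide": [0,-2.4,0],"dr": [0,0,0]}])

```text
time_s: 7.0
ee_pos: [567.1, 175.5, 120.9]
tcp_rot: [0.682, 0.731, 0.0, 0.0]
ft_force: [-1.7, -0.6, 6.8]
gripper_width: -0.2
finger_force: 3.2
```

Call:
arm_command(increments=[{"grip": 255,"slide": [0,0,0],"dr": [0,0,0]},{"grip": 255,"slide": [0,0.2,0],"dr": [0,0,0]},{"grip": 255,"slide": [0,0.6,0],"dr": [0,0,0]},{"grip": 255,"slide": [0,1.0,0],"dr": [0,0,0]},{"grip": 255,"slide": [0,1.4,0],"dr": [0,0,0]},{"grip": 255,"slide": [0,1.8,0],"dr": [0,0,0]},{"grip": 255,"slide": [0,2.2,0],"dr": [0,0,0]},{"grip": 255,"slide": [0,2.4,0],"dr": [0,0,0]},{"grip": 255,"slide": [0,2.4,0],"dr": [0,0,0]}])

```text
time_s: 7.9
ee_pos: [591.3, 177.2, 121.1]
tcp_rot: [0.682, 0.731, 0.0, 0.0]
ft_force: [1.7, 0.8, 4.8]
gripper_width: 0.1
finger_force: 2.4
```

Call:
arm_command(increments=[{"grip": 255,"slide": [0,0,-0.8],"dr": [0,0,0]},{"grip": 255,"slide": [0,0,-1.3],"dr": [0,0,0]},{"grip": 255,"slide": [0,-1.2,-1.3],"dr": [0,0,0]},{"grip": 255,"slide": [0,-2.4,-1.3],"dr": [0,0,0]},{"grip": 255,"slide": [0,-2.4,-1.3],"dr": [0,0,0]},{"grip": 255,"slide": [0,-2.4,-1.0],"dr": [0,0,0]},{"grip": 255,"slide": [0,-2.4,-0.6],"dr": [0,0,0]},{"grip": 255,"slide": [0,-2.4,-0.3],"dr": [0,0,0]},{"grip": 255,"slide": [0,-2.4,-0.1],"dr": [0,0,0]},{"grip": 255,"slide": [0,-2.4,0],"dr": [0,0,0]}])

```text
time_s: 8.9
ee_pos: [567.1, 175.5, 120.9]
tcp_rot: [0.682, 0.731, 0.0, 0.0]
ft_force: [-1.0, -0.6, 6.2]
gripper_width: 0.3
finger_force: 3.2
```

Call:
arm_command(increments=[{"grip": 255,"slide": [0,0,0],"dr": [0,0,0]},{"grip": 255,"slide": [0,0.2,0],"dr": [0,0,0]},{"grip": 255,"slide": [0,0.6,0],"dr": [0,0,0]},{"grip": 255,"slide": [0,1.0,0],"dr": [0,0,0]},{"grip": 255,"slide": [0,1.4,0],"dr": [0,0,0]},{"grip": 255,"slide": [0,1.8,0],"dr": [0,0,0]},{"grip": 255,"slide": [0,2.2,0],"dr": [0,0,0]},{"grip": 255,"slide": [0,2.4,0],"dr": [0,0,0]},{"grip": 255,"slide": [0,2.4,0],"dr": [0,0,0]}])

```text
time_s: 9.8
ee_pos: [591.3, 177.2, 121.1]
tcp_rot: [0.682, 0.731, 0.0, 0.0]
ft_force: [1.6, 0.8, 5.0]
gripper_width: 0.5
finger_force: 2.4
```

Call:
arm_command(increments=[{"grip": 255,"slide": [0,0,-0.7],"dr": [0,0,0]},{"grip": 255,"slide": [0,0,-1.5],"dr": [0,0,0]},{"grip": 255,"slide": [-2.4,0,-1.5],"dr": [0,0,0]},{"grip": 255,"slide": [-4.9,-0.2,-1.5],"dr": [0,0,0]},{"grip": 255,"slide": [-4.9,-0.2,-1.5],"dr": [0,0,0]},{"grip": 255,"slide": [-4.9,-0.2,-1.2],"dr": [0,0,0]},{"grip": 255,"slide": [-4.9,-0.2,-0.9],"dr": [0,0,0]},{"grip": 255,"slide": [-4.9,-0.2,-0.7],"dr": [0,0,0]},{"grip": 255,"slide": [-4.9,-0.2,-0.7],"dr": [0,0,0]}])

```text
time_s: 10.7
ee_pos: [592.0, 128.7, 127.6]
tcp_rot: [0.682, 0.731, -0.0, -0.0]
ft_force: [-0.3, -0.7, 2.1]
gripper_width: 0.5
finger_force: 1.0
```

Run:
```python
from h import *
p,s=tm();print(p.round(1),s['ft_force'])
```

```text
[ 10.1   0.6 127.6] [-0.26522658 -0.66144288  2.07232949]
```

Call:
arm_command(increments=[{"grip": 255,"slide": [0,0,0.1],"dr": [0,0,0]},{"grip": 255,"slide": [0,0,0.2],"dr": [0,0,0]},{"grip": 255,"slide": [0,0,0.2],"dr": [0,0,0]}])

```text
time_s: 11.0
ee_pos: [592.3, 128.4, 126.0]
tcp_rot: [0.682, 0.731, 0.0, 0.0]
ft_force: [-1.4, 3.7, 4.3]
gripper_width: 0.5
finger_force: 2.3
```

Call:
arm_command(increments=[{"grip": 255,"slide": [0,0,0.05],"dr": [0,0,0]},{"grip": 255,"slide": [0,-0.2,0.05],"dr": [0,0,0]},{"grip": 255,"slide": [0,-0.6,0.05],"dr": [0,0,0]},{"grip": 255,"slide": [0,-1.0,0.05],"dr": [0,0,0]},{"grip": 255,"slide": [0,-1.4,0.05],"dr": [0,0,0]},{"grip": 255,"slide": [0,-1.8,0.05],"dr": [0,0,0]},{"grip": 255,"slide": [0,-1.94,0.05],"dr": [0,0,0]},{"grip": 255,"slide": [0,-1.94,0.05],"dr": [0,0,0]}])

```text
time_s: 11.8
ee_pos: [573.3, 126.9, 125.9]
tcp_rot: [0.682, 0.731, 0.001, 0.001]
ft_force: [-0.0, 2.0, 5.1]
gripper_width: 0.6
finger_force: 2.8
```

Call:
arm_command(increments=[{"grip": 255,"slide": [0,0,-0.8],"dr": [0,0,0]},{"grip": 255,"slide": [0,0,-1.3],"dr": [0,0,0]},{"grip": 255,"slide": [0,1.0,-1.3],"dr": [0,0,0]},{"grip": 255,"slide": [0,1.94,-1.3],"dr": [0,0,0]},{"grip": 255,"slide": [0,1.94,-1.3],"dr": [0,0,0]},{"grip": 255,"slide": [0,1.94,-1.0],"dr": [0,0,0]},{"grip": 255,"slide": [0,1.94,-0.6],"dr": [0,0,0]},{"grip": 255,"slide": [0,1.94,-0.3],"dr": [0,0,0]},{"grip": 255,"slide": [0,1.94,-0.1],"dr": [0,0,0]},{"grip": 255,"slide": [0,1.94,0],"dr": [0,0,0]}])

```text
time_s: 12.8
ee_pos: [592.2, 128.1, 125.5]
tcp_rot: [0.682, 0.731, 0.0, 0.0]
ft_force: [-0.2, -0.3, 6.0]
gripper_width: 0.1
finger_force: 2.8
```

Call:
arm_command(increments=[{"grip": 255,"slide": [0,0,0],"dr": [0,0,0]},{"grip": 255,"slide": [0,-0.2,0],"dr": [0,0,0]},{"grip": 255,"slide": [0,-0.6,0],"dr": [0,0,0]},{"grip": 255,"slide": [0,-1.0,0],"dr": [0,0,0]},{"grip": 255,"slide": [0,-1.4,0],"dr": [0,0,0]},{"grip": 255,"slide": [0,-1.8,0],"dr": [0,0,0]},{"grip": 255,"slide": [0,-1.94,0],"dr": [0,0,0]},{"grip": 255,"slide": [0,-1.94,0],"dr": [0,0,0]}])

```text
time_s: 13.6
ee_pos: [573.4, 126.7, 126.1]
tcp_rot: [0.682, 0.731, 0.001, 0.001]
ft_force: [0.7, -1.5, 5.2]
gripper_width: 0.5
finger_force: 2.6
```

Call:
arm_command(increments=[{"grip": 255,"slide": [0,0,-0.7],"dr": [0,0,0]},{"grip": 255,"slide": [0,0,-1.0],"dr": [0,0,0]},{"grip": 255,"slide": [-2.4,0,-1.0],"dr": [0,0,0]},{"grip": 255,"slide": [-4.8,0,-1.0],"dr": [0,0,0]},{"grip": 255,"slide": [-4.8,0,-1.0],"dr": [0,0,0]},{"grip": 255,"slide": [-4.8,0,-0.5],"dr": [0,0,0]},{"grip": 255,"slide": [-4.8,0,0],"dr": [0,0,0]},{"grip": 255,"slide": [-4.8,0,0],"dr": [0,0,0]},{"grip": 255,"slide": [-4.8,0,0],"dr": [0,0,0]}])

```text
time_s: 14.5
ee_pos: [576.3, 79.5, 125.5]
tcp_rot: [0.682, 0.731, 0.0, 0.0]
ft_force: [-1.9, -2.2, 7.4]
gripper_width: 0.4
finger_force: 3.9
```

Run:
```python
from h import *
p,s=tm();print(p.round(1),s['ft_force'])
```

```text
[ -9.1 -47.3 125.5] [-1.89122134 -2.17840254  7.42528311]
```

Call:
arm_command(increments=[{"grip": 255,"slide": [0,0,-0.05],"dr": [0,0,0]},{"grip": 255,"slide": [0,0.2,-0.05],"dr": [0,0,0]},{"grip": 255,"slide": [0,0.6,-0.05],"dr": [0,0,0]},{"grip": 255,"slide": [0,1.0,-0.05],"dr": [0,0,0]},{"grip": 255,"slide": [0,1.4,-0.05],"dr": [0,0,0]},{"grip": 255,"slide": [0,1.8,-0.05],"dr": [0,0,0]},{"grip": 255,"slide": [0,1.96,-0.05],"dr": [0,0,0]},{"grip": 255,"slide": [0,1.96,-0.05],"dr": [0,0,0]}])

```text
time_s: 15.3
ee_pos: [596.1, 81.0, 126.0]
tcp_rot: [0.682, 0.731, 0.0, 0.0]
ft_force: [0.5, -2.4, 6.6]
gripper_width: 0.8
finger_force: 3.0
```

Call:
arm_command(increments=[{"grip": 255,"slide": [0,0,-0.8],"dr": [0,0,0]},{"grip": 255,"slide": [0,0,-1.3],"dr": [0,0,0]},{"grip": 255,"slide": [0,-1.0,-1.3],"dr": [0,0,0]},{"grip": 255,"slide": [0,-1.96,-1.3],"dr": [0,0,0]},{"grip": 255,"slide": [0,-1.96,-1.3],"dr": [0,0,0]},{"grip": 255,"slide": [0,-1.96,-1.0],"dr": [0,0,0]},{"grip": 255,"slide": [0,-1.96,-0.6],"dr": [0,0,0]},{"grip": 255,"slide": [0,-1.96,-0.3],"dr": [0,0,0]},{"grip": 255,"slide": [0,-1.96,-0.1],"dr": [0,0,0]},{"grip": 255,"slide": [0,-1.96,0],"dr": [0,0,0]}])

```text
time_s: 16.3
ee_pos: [576.3, 78.9, 125.8]
tcp_rot: [0.682, 0.731, 0.0, 0.0]
ft_force: [-1.9, 0.5, 7.0]
gripper_width: 0.6
finger_force: 3.6
```

Call:
arm_command(increments=[{"grip": 255,"slide": [0,0,0],"dr": [0,0,0]},{"grip": 255,"slide": [0,0.2,0],"dr": [0,0,0]},{"grip": 255,"slide": [0,0.6,0],"dr": [0,0,0]},{"grip": 255,"slide": [0,1.0,0],"dr": [0,0,0]},{"grip": 255,"slide": [0,1.4,0],"dr": [0,0,0]},{"grip": 255,"slide": [0,1.8,0],"dr": [0,0,0]},{"grip": 255,"slide": [0,1.96,0],"dr": [0,0,0]},{"grip": 255,"slide": [0,1.96,0],"dr": [0,0,0]}])

```text
time_s: 17.1
ee_pos: [596.4, 80.3, 126.3]
tcp_rot: [0.682, 0.731, 0.001, 0.0]
ft_force: [0.6, 1.2, 5.2]
gripper_width: 0.6
finger_force: 2.8
```

Call:
arm_command(increments=[{"grip": 255,"slide": [0,0,-0.8],"dr": [0,0,0]},{"grip": 255,"slide": [0,0,-1.3],"dr": [0,0,0]},{"grip": 255,"slide": [0,-1.0,-1.3],"dr": [0,0,0]},{"grip": 255,"slide": [0,-1.96,-1.3],"dr": [0,0,0]},{"grip": 255,"slide": [0,-1.96,-1.3],"dr": [0,0,0]},{"grip": 255,"slide": [0,-1.96,-1.0],"dr": [0,0,0]},{"grip": 255,"slide": [0,-1.96,-0.6],"dr": [0,0,0]},{"grip": 255,"slide": [0,-1.96,-0.3],"dr": [0,0,0]},{"grip": 255,"slide": [0,-1.96,-0.1],"dr": [0,0,0]},{"grip": 255,"slide": [0,-1.96,0],"dr": [0,0,0]}])

```text
time_s: 18.1
ee_pos: [576.2, 78.9, 125.8]
tcp_rot: [0.682, 0.731, 0.0, 0.0]
ft_force: [-1.6, -0.5, 6.4]
gripper_width: 0.7
finger_force: 3.6
```

Call:
arm_command(increments=[{"grip": 255,"slide": [0,0,0],"dr": [0,0,0]},{"grip": 255,"slide": [0,0.2,0],"dr": [0,0,0]},{"grip": 255,"slide": [0,0.6,0],"dr": [0,0,0]},{"grip": 255,"slide": [0,1.0,0],"dr": [0,0,0]},{"grip": 255,"slide": [0,1.4,0],"dr": [0,0,0]},{"grip": 255,"slide": [0,1.8,0],"dr": [0,0,0]},{"grip": 255,"slide": [0,1.96,0],"dr": [0,0,0]},{"grip": 255,"slide": [0,1.96,0],"dr": [0,0,0]}])

```text
time_s: 18.9
ee_pos: [596.4, 80.3, 126.3]
tcp_rot: [0.682, 0.731, 0.001, 0.0]
ft_force: [0.8, 0.4, 4.8]
gripper_width: 0.6
finger_force: 2.8
```

Call:
arm_command(increments=[{"grip": 255,"slide": [0,0,-1.5],"dr": [0,0,0]},{"grip": 255,"slide": [-1.5,-1.2,-5],"dr": [0,0,0]},{"grip": 255,"slide": [-1.5,-1.2,-10],"dr": [0,0,0]},{"grip": 255,"slide": [-1.5,-1.2,-13],"dr": [0,0,0]},{"grip": 255,"slide": [-1.5,-1.2,-13],"dr": [0,0,0]},{"grip": 255,"slide": [-1.5,-1.2,-13],"dr": [0,0,0]},{"grip": 255,"slide": [-1.5,-1.2,-13],"dr": [0,0,0]}])

```text
time_s: 19.6
ee_pos: [584.1, 64.4, 254.7]
tcp_rot: [0.682, 0.731, -0.001, -0.001]
ft_force: [-0.4, -0.0, -0.5]
gripper_width: 0.5
finger_force: 0.0
```

Run:
```python
from h import *
p,s=tm();print(p.round(1),s['ft_force'])
import pickle
c=arm.get_calibration('wrist');f=arm.grab_frame('wrist');pickle.dump((s,c,f),open('w4.pkl','wb'))
z=cv2.resize(f[60:250,240:410],None,fx=4,fy=3.1,interpolation=cv2.INTER_CUBIC)
S=strips(c,f,np.load('m.npy'),zc=(61,66.5,67))
for i,st in enumerate(S):
    a=st[20:65].astype(float); b=(a[...,2]-a[...,0]).mean(0); ok=b>35
    lab,n=__import__('scipy.ndimage',fromlist=['x']).label(ok)
    print(i,[(round(-70+.2*np.mean(np.where(lab==k)[0]),1),(lab==k).sum()) for k in range(1,n+1)])
cv2.imwrite('pics/z4.png',z[:,:,::-1])
print(proj(c,m2w(np.load('m.npy'),[[0,72,75],[0,24,75],[0,-24,75]]))*[4,3.1]-[960,186])
```

```text
[ -2.5 -63.  254.7] [-0.40166859 -0.02896947 -0.52602771]
0 [(np.float64(-27.9), np.int64(16)), (np.float64(32.3), np.int64(16))]
1 [(np.float64(-31.0), np.int64(15)), (np.float64(29.5), np.int64(16))]
2 [(np.float64(-30.3), np.int64(14)), (np.float64(29.7), np.int64(16))]
[[342.9529678    8.64308119]
 [343.31097364 161.59406228]
 [343.64166137 303.16985236]]
```

View pics/z4.png

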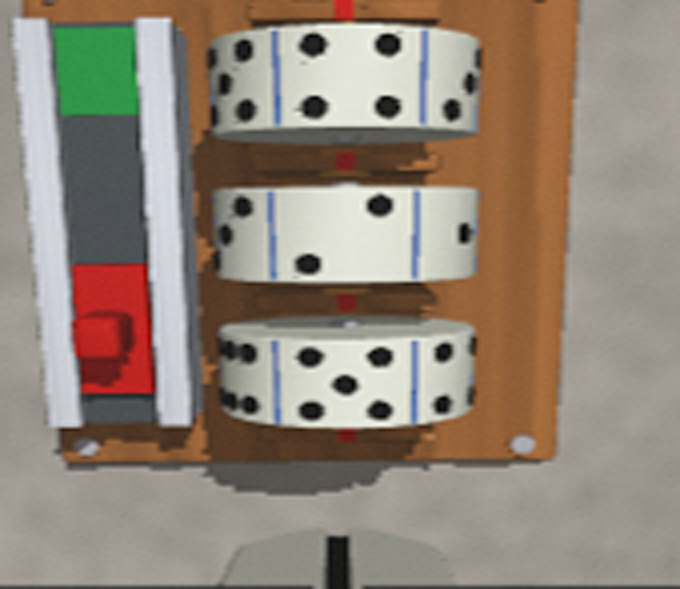

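The wrist view shows 4, 2 and 5 dots on top. The left wheel is about 2° too far: its blue lines are at 277 and 424 with the pointer at 344. The other two are within 1°. I'll nudge the left wheel back 1.4 mm.

Call:
arm_command(increments=[{"grip": 255,"slide": [5,0.3,3],"dr": [0,0,0]},{"grip": 255,"slide": [9,0.3,6],"dr": [0,0,0]},{"grip": 255,"slide": [11.2,0.3,9],"dr": [0,0,0]},{"grip": 255,"slide": [11.2,0.3,12],"dr": [0,0,0]},{"grip": 255,"slide": [11.2,0.3,12.4],"dr": [0,0,0]},{"grip": 255,"slide": [11.2,0.3,12.4],"dr": [0,0,0]},{"grip": 255,"slide": [11.2,0.3,12.4],"dr": [0,0,0]}])

```text
time_s: 20.35
ee_pos: [580.8, 175.9, 133.1]
tcp_rot: [0.683, 0.731, 0.001, 0.0]
ft_force: [0.6, -0.1, -0.6]
gripper_width: 0.4
finger_force: 0.0
```

Run:
```python
from h import *
p,s=tm();print(p.round(1),s['ft_force'])
```

```text
[  2.4  48.5 133.1] [ 0.60088192 -0.08261318 -0.62450822]
```

Call:
arm_command(increments=[{"grip": 255,"slide": [0,0,0],"dr": [0,0,0]},{"grip": 255,"slide": [0,0,0.4],"dr": [0,0,0]},{"grip": 255,"slide": [0,0,0.7],"dr": [0,0,0]},{"grip": 255,"slide": [0,0,0.8],"dr": [0,0,0]},{"grip": 255,"slide": [0,0,0.8],"dr": [0,0,0]},{"grip": 255,"slide": [0,0,0.8],"dr": [0,0,0]}])

```text
time_s: 20.95
ee_pos: [580.0, 176.3, 123.9]
tcp_rot: [0.682, 0.731, -0.0, 0.0]
ft_force: [-1.0, -0.8, 1.6]
gripper_width: 0.7
finger_force: 0.8
```

Call:
arm_command(increments=[{"grip": 255,"slide": [0,0,0.15],"dr": [0,0,0]},{"grip": 255,"slide": [0,0,0.25],"dr": [0,0,0]},{"grip": 255,"slide": [0,0,0.25],"dr": [0,0,0]},{"grip": 255,"slide": [0,-0.07,0.25],"dr": [0,0,0]},{"grip": 255,"slide": [0,-0.14,0.25],"dr": [0,0,0]},{"grip": 255,"slide": [0,-0.14,0.25],"dr": [0,0,0]},{"grip": 255,"slide": [0,-0.14,0.25],"dr": [0,0,0]}])

```text
time_s: 21.65
ee_pos: [579.5, 176.3, 122.0]
tcp_rot: [0.682, 0.731, 0.001, 0.001]
ft_force: [1.4, -1.0, 5.3]
gripper_width: 0.3
finger_force: 2.6
```

Call:
arm_command(increments=[{"grip": 255,"slide": [0,0,-1.0],"dr": [0,0,0]},{"grip": 255,"slide": [0,0,-3.0],"dr": [0,0,0]},{"grip": 255,"slide": [-4,-3,-10],"dr": [0,0,0]},{"grip": 255,"slide": [-8,-6,-13],"dr": [0,0,0]},{"grip": 255,"slide": [-11,-7.1,-13],"dr": [0,0,0]},{"grip": 255,"slide": [-11,-7.1,-13],"dr": [0,0,0]},{"grip": 255,"slide": [-11,-7.1,-13],"dr": [0,0,0]},{"grip": 255,"slide": [-11,-7.1,-13],"dr": [0,0,0]}])

```text
time_s: 22.45
ee_pos: [515.4, 61.9, 251.4]
tcp_rot: [0.683, 0.731, 0.0, 0.0]
ft_force: [-0.6, 0.5, -0.0]
gripper_width: 0.7
finger_force: 0.0
```

Run:
```python
from h import *
import pickle
p,s=tm();print(p.round(1),s['ft_force'])
c=arm.get_calibration('wrist');f=arm.grab_frame('wrist')
m=np.load('m.npy')
for i,st in enumerate(strips(c,f,m,zc=(61,66.5,67))):
    a=st[20:65].astype(float); b=(a[...,2]-a[...,0]).mean(0); ok=b>35
    lab,n=__import__('scipy.ndimage',fromlist=['x']).label(ok)
    print(i,[(round(-70+.2*np.mean(np.where(lab==k)[0]),1),(lab==k).sum()) for k in range(1,n+1)])
# bar travel check from red plate: rectify the z=48.5 plane along x=-83 (clear of knob)
ys=np.arange(75,-75,-.5);P=np.c_[np.full(len(ys),-80.),ys,np.full(len(ys),48.5)]
uv=proj(c,m2w(m,P)).round().astype(int)
red=[y for y,(u,v) in zip(ys,uv) if 0<=v<400 and f[v,u,0]>120 and f[v,u,1]<60]
print(red[:1],red[-1:], go(m2w(m,[[-70,-62,82]])[0],m[2]))
```

```text
[-71.1 -60.5 251.4] [-0.63470907  0.4984694  -0.04927088]
0 [(np.float64(-28.5), np.int64(14)), (np.float64(32.3), np.int64(18))]
1 [(np.float64(-30.7), np.int64(14)), (np.float64(29.8), np.int64(17))]
2 [(np.float64(-29.9), np.int64(14)), (np.float64(30.6), np.int64(19))]
[np.float64(-11.0)] [np.float64(-60.5)] (array([-0.2 ,  0.12, 16.9 ]), np.float64(-0.2498578334157031))
```

Call:
arm_command(increments=[{"grip": 255,"slide": [-0.2,0.1,4],"dr": [0,0,0]},{"grip": 255,"slide": [-0.2,0.1,8],"dr": [0,0,0]},{"grip": 255,"slide": [-0.2,0.1,12],"dr": [0,0,0]},{"grip": 255,"slide": [-0.2,0.1,15],"dr": [0,0,0]},{"grip": 255,"slide": [-0.2,0.1,16.6],"dr": [0,0,0]},{"grip": 255,"slide": [-0.2,0.1,16.8],"dr": [0,0,0]},{"grip": 255,"slide": [-0.2,0.1,16.8],"dr": [0,0,0]},{"grip": 255,"slide": [-0.2,0.1,16.8],"dr": [0,0,0]}])

```text
time_s: 23.3
ee_pos: [517.0, 60.1, 84.0]
tcp_rot: [0.682, 0.731, 0.0, 0.0]
ft_force: [1.2, -0.0, -0.3]
gripper_width: 0.2
finger_force: 0.0
```

Call:
arm_command(increments=[{"grip": 255,"slide": [0.6,0,0],"dr": [0,0,0]},{"grip": 255,"slide": [1.2,0,0],"dr": [0,0,0]},{"grip": 255,"slide": [1.8,0,0],"dr": [0,0,0]},{"grip": 255,"slide": [2.4,0,0],"dr": [0,0,0]},{"grip": 255,"slide": [3.0,0,0],"dr": [0,0,0]},{"grip": 255,"slide": [3.0,0,0],"dr": [0,0,0]}])

```text
time_s: 23.9
ee_pos: [514.3, 90.5, 83.3]
tcp_rot: [0.682, 0.731, 0.0, -0.0]
ft_force: [-0.0, 0.5, -0.5]
gripper_width: 0.2
finger_force: 0.0
```

Run:
```python
from h import *
p,s=tm();print(p.round(1),s['ft_force'])
```

```text
[-70.2 -31.9  83.3] [-0.04996419  0.54182318 -0.47383957]
```

Call:
arm_command(increments=[{"grip": 255,"slide": [0.6,0,0],"dr": [0,0,0]},{"grip": 255,"slide": [1.2,0,0],"dr": [0,0,0]},{"grip": 255,"slide": [1.8,0,0],"dr": [0,0,0]},{"grip": 255,"slide": [2.3,0,0],"dr": [0,0,0]},{"grip": 255,"slide": [2.6,0,0],"dr": [0,0,0]}])

```text
time_s: 24.4
ee_pos: [512.3, 116.1, 83.2]
tcp_rot: [0.682, 0.731, -0.0, -0.0]
ft_force: [-0.4, -2.7, 1.1]
gripper_width: 0.7
finger_force: 1.1
```

Run:
```python
from h import *
p,s=tm();print(p.round(1),s['ft_force'])
f=arm.grab_frame('side');cv2.imwrite('pics/side5.png',cv2.resize(f[120:280,220:400],None,fx=3,fy=3,interpolation=cv2.INTER_CUBIC)[:,:,::-1])
```

```text
[-70.2  -6.2  83.2] [-0.44057013 -2.70748246  1.08496394]
```

View pics/side5.png

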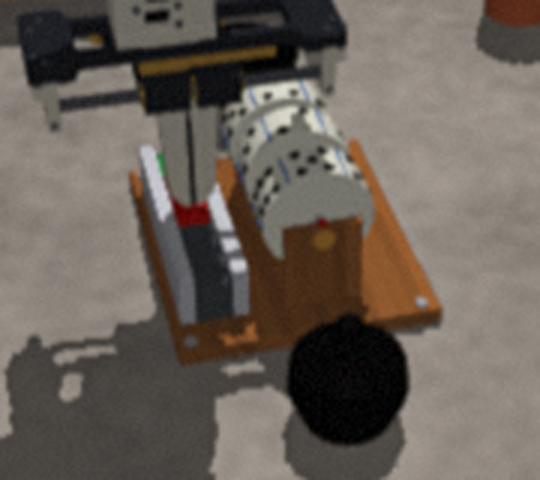

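The side view shows the bar following the fingers, with its red plate visible below them at (192,213) in the crop. I'll continue gently to the stop.

Call:
arm_command(increments=[{"grip": 255,"slide": [0.2,0,0],"dr": [0,0,0]},{"grip": 255,"slide": [0.4,0,0],"dr": [0,0,0]},{"grip": 255,"slide": [0.4,0,0],"dr": [0,0,0]}])

```text
time_s: 24.75
ee_pos: [512.2, 119.3, 83.2]
tcp_rot: [0.682, 0.731, -0.0, 0.0]
ft_force: [-0.8, -4.5, 1.3]
gripper_width: 0.6
finger_force: 2.2
```

Call:
arm_command(increments=[{"grip": 255,"slide": [0.1,0,0],"dr": [0,0,0]},{"grip": 255,"slide": [0.2,0,0],"dr": [0,0,0]},{"grip": 255,"slide": [0.2,0,0],"dr": [0,0,0]}])

```text
time_s: 25.05
ee_pos: [512.2, 119.7, 83.3]
tcp_rot: [0.682, 0.731, -0.001, 0.001]
ft_force: [-0.8, -18.2, 2.7]
gripper_width: 0.2
finger_force: 9.0
```

Run:
```python
from h import *
p,s=tm();print(p.round(1),s['ft_force'])
```

```text
[-70.1  -2.6  83.3] [ -0.80554327 -18.20998229   2.73578568]
```

The bar is at its stop. I'll back off, lift and verify.

Call:
arm_command(increments=[{"grip": 255,"slide": [-0.6,0,0],"dr": [0,0,0]},{"grip": 255,"slide": [-2.0,0,0],"dr": [0,0,0]},{"grip": 255,"slide": [-3.0,0,-2],"dr": [0,0,0]},{"grip": 255,"slide": [-6.0,0,-6],"dr": [0,0,0]},{"grip": 255,"slide": [-8.0,4,-10],"dr": [0,0,0]},{"grip": 255,"slide": [-8.0,7,-15],"dr": [0,0,0]},{"grip": 255,"slide": [-8.0,7,-17],"dr": [0,0,0]},{"grip": 255,"slide": [-8.0,7,-17],"dr": [0,0,0]},{"grip": 255,"slide": [-8.0,7,-17],"dr": [0,0,0]}])

```text
time_s: 25.95
ee_pos: [587.5, 46.1, 253.3]
tcp_rot: [0.682, 0.731, 0.0, 0.0]
ft_force: [-0.3, 0.1, 0.1]
gripper_width: 0.5
finger_force: 0.0
```

Run:
```python
from h import *
p,s=tm();print(p.round(1),s['ft_force'])
c=arm.get_calibration('wrist');f=arm.grab_frame('wrist');m=np.load('m.npy')
for i,st in enumerate(strips(c,f,m,zc=(62,66.5,67))):
    a=st[20:65].astype(float); b=(a[...,2]-a[...,0]).mean(0); ok=b>35
    lab,n=__import__('scipy.ndimage',fromlist=['x']).label(ok)
    print(i,[(round(-70+.2*np.mean(np.where(lab==k)[0]),1),(lab==k).sum()) for k in range(1,n+1)])
ys=np.arange(75,-75,-.5);P=np.c_[np.full(len(ys),-80.),ys,np.full(len(ys),48.5)]
uv=proj(c,m2w(m,P)).round().astype(int)
red=[y for y,(u,v) in zip(ys,uv) if 0<=v<400 and f[v,u,0]>120 and f[v,u,1]<60];print(red[:1],red[-1:])
cv2.imwrite('pics/w6.png',cv2.resize(f[60:250,230:410],None,fx=4,fy=3.1,interpolation=cv2.INTER_CUBIC)[:,:,::-1])
```

```text
[ -0.4 -81.5 253.3] [-0.2579305   0.12139872  0.13819948]
0 [(np.float64(-29.4), np.int64(15)), (np.float64(30.4), np.int64(15))]
1 [(np.float64(-31.5), np.int64(14)), (np.float64(28.9), np.int64(16))]
2 [(np.float64(-30.6), np.int64(15)), (np.float64(29.7), np.int64(16))]
[np.float64(39.5)] [np.float64(-9.5)]
```

View pics/w6.png

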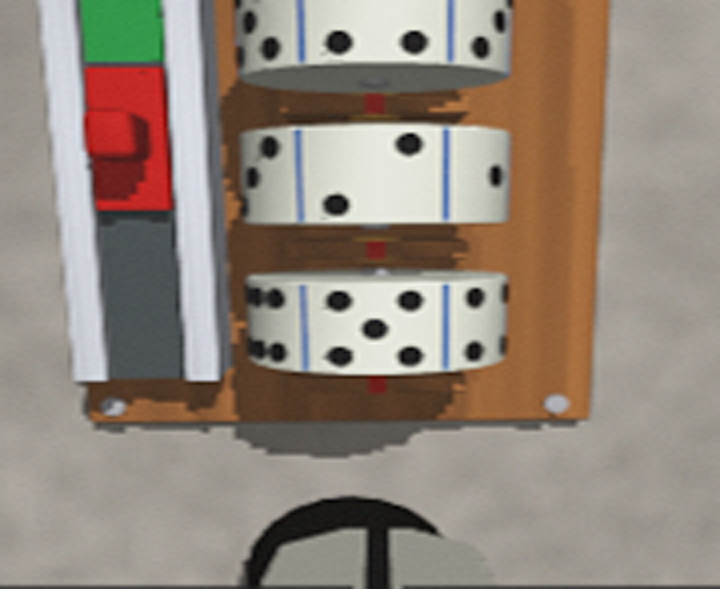

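The final view shows 4, 2 and 5 dots centred within about 1°. The red bar is tight against the green end, with the knob at (113,132), and the arm is clear.

```bash
python3 -c "
from plant import arm
print(arm.job_done())"
```

```text
the job is handed in; nothing more can be done
None
```

The job is handed in: the wheels show 4, 2 and 5 dots at the pointers to within about 1°, the locking bar was then pushed left to its stop, the gripper is clear, and the bowl and pot were not touched.

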